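# Walk the heavy kitchen scale onto its charging rail

## Robot

A 7-joint arm with a two-finger parallel gripper is mounted at the origin on a cart in front of the work surface, level with it; the furniture and walls round the work are solid. World frame = base frame: x ahead of the robot, y to its left, z up, the work surface at z = 0. Lengths are in m, angles in rad, forces in N, time in s.
With the tool pointing down it reaches from about 0.4 to 0.9 m from the base axis. Payload 5.5 kg.
Tool frame: the origin (TCP) lies on the centre line of the jaws, within the pads' length; the fingertips stand 17 mm ahead of it and the grasp point (between the pads) lies 2 mm behind it; z points along the fingers, y is the line along which they close (so a half turn about z gives the same grasp; the last joint's range is limited). The gripper opens to 85 mm and grips with 20 to 120 N. Pads are 22 mm wide; open, the fingers measure 114 mm over their backs; the gripper's body (76 mm by 85 mm) begins 54 mm behind the grasp point. The pads swing forward as they close: fully open they stand 13 mm farther back than shut.
Start: joints at [1.397, 0.501, -0.427, 1.55, 0.221, 1.138, -0.21], TCP at [0.275, -0.589, 0.248] pointing down, gripper open.
Joint ranges: [-2.88, 2.88], [-0.31, 2.03], [-1.54, 1.56], [0.2, 2.42], [-1.41, 4.55], [0.19, 2.02], [-2.57, 2.57]. Speed limits (rad/s): [2.57, 2.57, 3.14, 3.14, 3.14, 3.14, 3.14].

## Interface

Orientations are given as a unit quaternion [w, x, y, z].
In Python, from station import bot, optics gives the robot as it stands.
- The arm moves only by the tool jog_arm, never from a script. Its argument "motion" is a list of rows, each an object of numbers: "gripper": the closure in counts, from 0 (fully open) to 255 (shut); "dx", "dy", "dz": the shift along the tool's x, y, z normalised to -1 to 1, where 1 is 500 mm; "turn": the turn about the tool's z normalised to -1 to 1, where 1 is 180 degrees. In form: [{"gripper": .., "dx": .., "dy": .., "dz": .., "turn": ..}, ...]. A call has exactly 10 rows; each row is the pose to reach, as a shift and turn from the pose commanded when the call began, along the tool's axes at that moment, turning the shorter way round; what a row does not reach only later rows make up. A row lasts 1/10 s, in which the tool goes at most 50 mm and 8.59 degrees, less where a joint would pass 70% of its speed; a pose out of reach is approached as far as the arm can. A call with a number of a shift or a turn outside -1 to 1 is refused whole. A call with a gripper value outside its range is refused whole. The fingers move at their own pace and stop on an object; the grip force is fixed at half the most. Time passes only in rows, so rows that repeat a pose let the fingers close, or fill a call up. It gives the time, the measured TCP pose, the force, the opening and the grip force at its end, in the units of the state.
- bot.read_state(): the state, without advancing time (a new reading comes with each control period).
- optics.capture(name): name is "scene" or "top" or "wrist"; returns a dict with "pixels" (480x640x3 uint8, red, green, blue), "fx", "fy", "cx", "cy" (pixels), "R" (3x3) and "t" (3): a world point X has camera coordinates R X + t; the wrist camera has in their place "mount" (4x4, takes a point from camera to tool coordinates, whose origin is the TCP and whose axes are the flange's). Camera axes: x right, y down, z forward; pixel columns grow to the right and rows downward; lengths in m; the calibration is good to about 2 mm. A picture is of the moment at which its call begins: read the wrist's pose just before it. There is no depth.
- bot.hand_in(): hands the job in; it is judged then, once.
The state is a dict: "time": time; "q": joint angles; "qvel": joint speeds; "joint_efforts": joint torques, N m; "eef_pos": TCP position; "eef_rot": TCP orientation; "ft_force": force on the tool from outside, world axes, zero at the start; "ft_torque": the same for the moment, N m; "finger_gap": finger opening in m; "grasp_force": force on a finger pad.
Only numpy, scipy, OpenCV 4.12 (cv2) and the standard library are available. Lean on these libraries where they do the work, as an engineer would, in place of code of your own. Each camera call takes 0.05 s, during which the arm holds its last target. There are 200 camera calls.

## Task

Bring the heavy kitchen scale home to its charging rail: do not lift it or shove it in the middle, but walk it there by pushing only near its ends, the near left corner ahead first, then the near right corner, and so on in turn, until it stands square and centred on the rail (ends within 25 mm) with both brass contacts pressed fully in. Its load cell is delicate: never press on it with more than 25 newtons. Do not touch the rail yourself, and leave the things around it where they are.

Things in the scene. Friction and masses are not known exactly. Their poses are not given: they have to be found in the camera images.
- scale: Grey low kitchen scale, 2.0 kg (+-12%), 120 (x) x 280 (y) x 54 (z) mm, inset steel platter on top, display strip on the near side. Its smooth, slippery upright sides reach from 8 to 42 mm above the table. Four rubber feet (friction 0.9 to 1.1) at x = +-25, y = +-120 mm. Origin: centre of its underside; x points away from the robot to the face that meets the rail, y left, z up
- near_left (a point): Left end of the scale's near face: x = -60, y = +140 mm of the scale, 25 mm up. Beside it, at y = +128 mm, a round white slippery nylon buffer 20 mm across (centre 30 mm up) stands 8 mm out of the face. Pushed forward on the buffer, the scale pivots about the feet of its other end and takes 8 to 15 N, up to 20 N while its other end leans on the rail
- near_right (a point): Right end of the scale's near face: x = -60, y = -140 mm of the scale, 25 mm up, with the same buffer at y = -128 mm. Pushed there the scale pivots about its left feet, with the same forces; between y = -80 and +80 mm the scale is not to be pushed
- dock: Grey, slippery charging rail, 280 mm long (y), 34 mm deep (x) and 44 mm high, fixed to the table beyond the scale. Origin: on the table, in the middle of its face; x points away from the robot, square to the face, y along it to the left. The scale is home when its far face (scale x = +60 mm) lies against this face.
- contact_left (a joint): Brass sprung contact, 16 mm across, in the rail's face at y = +100 mm, 25 mm up; 0 when it stands 6 mm out of the face, 0.006 (m) when flush, fully in. Spring 0.4 N at rest to 0.8 N flush; then the rigid face stops the scale, and the friction of its feet keeps it there
- contact_right (a joint): The same contact at y = -100 mm
- mug_c: Purple mug, 80 mm across with its handle, 89 mm high, to the right; leave alone. Origin: centre of its underside
- apple: Red apple, 77 mm, to the right; leave alone. Origin: its underside
- lemon: Yellow lemon, 83 x 58 mm, to the left; leave alone. Origin: its underside
- spice_a: Spice jar with a black cap, 41 mm across, 105 mm high, to the left; leave alone. Origin: centre of its underside

How it is judged:
On the way, in this order (a step that is already met when the one before it is completed fails the run):
1. the near left corner has been pushed ahead by more than 12 mm while the near right one has moved less than 10 mm (distance of near_left from where it was at the start of the episode above 0.012 m and distance of near_right from where it was at the start of the episode below 0.01 m), for 0.1 s.
2. the near right corner has then been swung more than 30 mm from its start (distance of near_right from where it was at the start of the episode above 0.03 m), for 0.1 s.
At the end, for the whole second after the job is handed in: Both contacts are pressed in by more than 3.5 of their 6 mm, the scale stands flat and still, square to the rail within 0.03 rad and centred on it within 25 mm (value of joint each of contact_left, contact_right above 0.0035 m and y of scale in the frame of dock between -0.025 and 0.025 m and angle between the x axis of scale and the x axis of dock, either way round below 0.03 rad and height (world z) of scale below 0.004 m and linear speed of scale below 0.01 m/s and angle between scale's own z axis and vertical below 0.02 rad); the robot touches nothing.
It fails at once if the robot presses on the scale with more than 25 N (contact force between any of the fingers, the arm and scale above 25 N).
It fails at once if the robot pushes the scale away from its corners (grasp point less than 80 mm from its middle) (contact force between the fingers and scale above 2 N and y of the grasp point in the frame of scale between -0.08 and 0.08 m).
It fails at once if the robot touches the rail or its contacts (contact force between any of the fingers, the arm and dock above 1 N).
It fails at once if the scale is lifted or tipped (height (world z) of scale above 0.012 m or angle between scale's own z axis and vertical above 0.08 rad).
It fails at once if a thing nearby is shifted by more than 20 mm (distance of any of mug_c, apple, lemon, spice_a from where it was at the start of the episode above 0.02 m).
It also fails if it takes over 72 s, if anything falls off the work surface, if the arm or the gripper's body presses on something with over 40 N, if the wrist force passes 120 N, or if a joint passes its speed limit or range.

## Working session

There is one attempt and no reset: what is moved stays moved. The work goes in short steps, Python scripts to look and compute and a tool call to move; the robot and the scene stay as the last step left them, time stands still between calls to the robot, and variables do not carry over. Pictures are saved under pics/ and viewed, at most 10 in all, crops included, and the job is handed in when it is done.

Besides the shell and the picture viewer there is one more tool, called after "Request:" as name([rows], argument=value, ...), one row to a line, values as JSON. jog_arm: Moves the arm, as the interface text tells. Scaled input: -1 to 1 covers 500 mm each way for a shift and 180 degrees each way for a turn. Its arguments: {"type":"object","properties":{"motion":{"type":"array","items":{"type":"object","properties":{"gripper":{"type":"number"},"dx":{"type":"number","minimum":-1,"maximum":1},"dy":{"type":"number","minimum":-1,"maximum":1},"dz":{"type":"number","minimum":-1,"maximum":1},"turn":{"type":"number","minimum":-1,"maximum":1}}}}},"required":["motion"]}

```bash
mkdir -p pics
python3 - <<'E'
from station import bot, optics
import cv2, numpy as np, pickle
s=bot.read_state(); print(s['time'],s['eef_pos'],s['eef_rot'],s['finger_gap'])
ims=[]
for n in ("scene","top"):
    c=optics.capture(n); pickle.dump(c,open(f'{n}.pkl','wb'))
    print(n,c['fx'],c['cx'],c['cy'],np.round(c['R'],3).tolist(),c['t'])
    cv2.imwrite(f'pics/{n}0.png',c['pixels'][:,:,::-1])
E
```

```text
0.0 [ 0.27465666 -0.58839767  0.2472522 ] [-9.55078231e-04  9.76240601e-01  2.16687216e-01 -1.65268621e-04] 0.08534343295988464
scene 585.2360648054357 319.37154481270346 242.26749457058796 [[-0.4, -0.916, 0.021], [-0.642, 0.264, -0.72], [0.654, -0.302, -0.694]] [0.26366685 0.41440826 1.0487844 ]
top 485.1818796337245 314.74745980445624 233.2748007465305 [[0.004, -1.0, -0.014], [-0.995, -0.003, -0.103], [0.103, 0.015, -0.995]] [0.06389796 0.59590569 1.35453063]
```

View pics/top0.png

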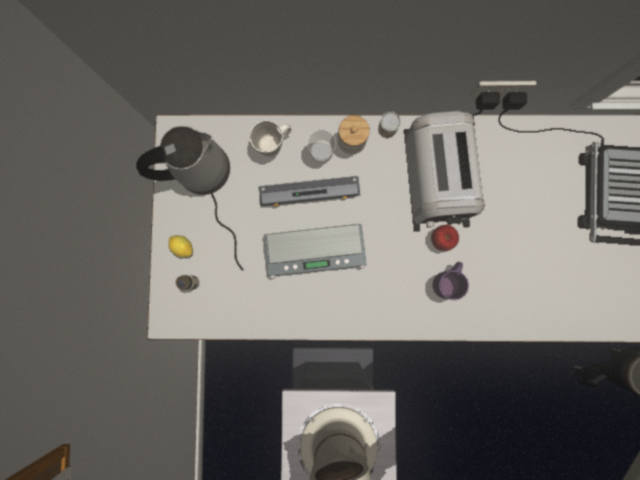

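View pics/scene0.png

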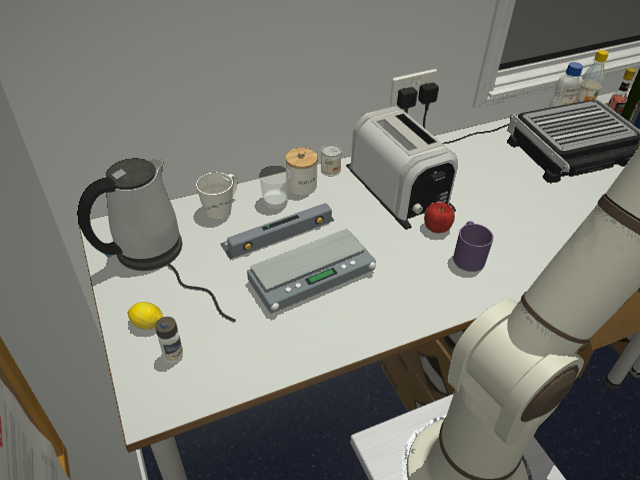

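The top view shows the scale around px (315,250), the rail around (310,192), lemon (180,246), jar (187,283), apple (445,238) and mug (452,284). Next I'll measure the contours.

```bash
cat > h.py <<'E'
import numpy as np, cv2, pickle
def ray(c,px,z):
    R=np.array(c['R']);t=np.array(c['t']);o=-R.T@t
    d=R.T@np.array([(px[0]-c['cx'])/c['fx'],(px[1]-c['cy'])/c['fy'],1.])
    return o+d*(z-o[2])/d[2]
def proj(c,X):
    v=np.array(c['R'])@np.array(X)+np.array(c['t'])
    return np.array([c['fx']*v[0]/v[2]+c['cx'],c['fy']*v[1]/v[2]+c['cy']])
E
python3 - <<'E'
from h import *
c=pickle.load(open('top.pkl','rb')); im=c['pixels'].astype(int)
m=(im.max(2)<175).astype(np.uint8)*255
m[:, :245]=0; m[:,385:]=0; m[:172]=0; m[300:]=0
n,l,st,ce=cv2.connectedComponentsWithStats(m)
for i in range(1,n):
    if st[i,4]<300: continue
    cn=cv2.findContours((l==i).astype(np.uint8),0,2)[0][0]
    b=cv2.boxPoints(cv2.minAreaRect(cn)); print(st[i],b.tolist())
    for z in (0,.042,.054): print(z,[np.round(ray(c,p,z)[:2],3).tolist() for p in b])
cv2.imwrite('pics/crop.png',cv2.resize(c['pixels'][165:290,245:385,::-1],None,fx=5,fy=4.8*5/4.8,interpolation=cv2.INTER_CUBIC)[:600])
E
```

```text
[ 258  175  103   34 2383] [[256.8902282714844, 185.01220703125], [358.5243835449219, 173.71954345703125], [361.2804870605469, 198.5244140625], [259.6463317871094, 209.81707763671875]]
0 [[0.742, 0.238], [0.776, -0.062], [0.702, -0.07], [0.668, 0.229]]
0.042 [[0.733, 0.232], [0.767, -0.059], [0.695, -0.067], [0.661, 0.223]]
0.054 [[0.731, 0.231], [0.764, -0.058], [0.692, -0.066], [0.66, 0.222]]
[ 262  223  105   57 3153] [[260.88153076171875, 232.75657653808594], [361.83404541015625, 222.19178771972656], [366.74151611328125, 269.085205078125], [265.78900146484375, 279.64996337890625]]
0 [[0.6, 0.224], [0.632, -0.071], [0.495, -0.085], [0.464, 0.208]]
0.042 [[0.596, 0.219], [0.627, -0.068], [0.494, -0.081], [0.463, 0.203]]
0.054 [[0.594, 0.217], [0.625, -0.067], [0.493, -0.08], [0.463, 0.201]]
```

View pics/crop.png

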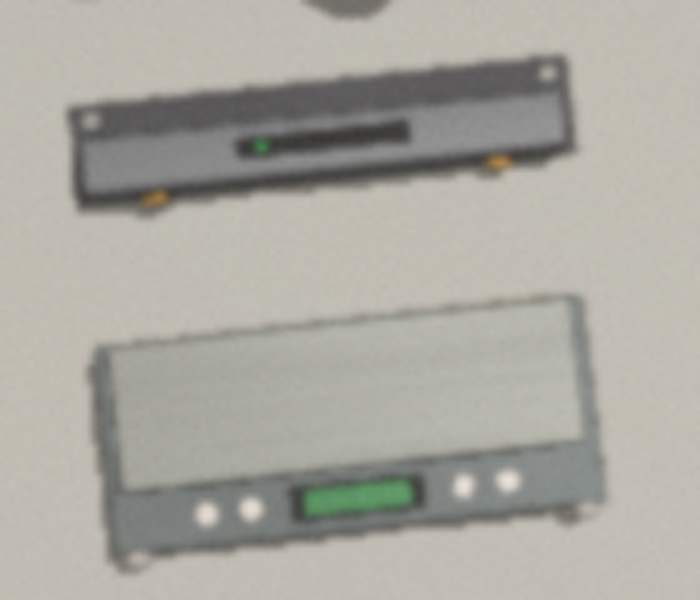

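The crop shows the contacts at crop px (155,199) and (497,162), and the buffers at (137,560) and (588,510). The scale's top corners are near (100,347), (578,296), (600,500) and (115,562).

Run:
```python
from h import *
c=pickle.load(open('top.pkl','rb'))
P=lambda u,v,z: ray(c,(245+(u+.5)/5-.5,165+(v+.5)/5-.5),z)[:2]
def fr(L,R,x):  # left,right points at local x
    d=L-R; yaw=np.arctan2(-d[0],d[1]); m=(L+R)/2
    return m-x*np.array([np.cos(yaw),np.sin(yaw)]),yaw,np.linalg.norm(d)
print('dock contacts',fr(P(155,199,.03),P(497,162,.03),-.003))
print('dock top edge',fr(P(82,197,.044),P(570,144,.044),0))
print('dock bottom edge',fr(P(82,208,.0),P(570,155,.0),0))
print('dock back',fr(P(72,107,.044),P(563,57,.044),.034))
print('scale buf',fr(P(137,560,.034),P(588,510,.034),-.064))
print('scale far',fr(P(100,347,.045),P(578,296,.045),.06))
print('scale near',fr(P(115,560,.03),P(600,503,.03),-.06))
g=lambda u,v:np.round(ray(c,(u,v),.04)[:2],3)
print('apple',g(445,238),'mug',g(452,284),'lemon',g(180,246),'jar',g(187,283))
```

```text
dock contacts (array([0.69306839, 0.08089627]), np.float64(0.11072320569938116), np.float64(0.19811034499192284))
dock top edge (array([0.69344906, 0.08026104]), np.float64(0.11112977047224573), np.float64(0.279947833086898))
dock bottom edge (array([0.69465063, 0.08134773]), np.float64(0.11114432565552393), np.float64(0.288831390943426))
dock back (array([0.71094401, 0.08186718]), np.float64(0.10419752951343454), np.float64(0.2825643931357586))
scale buf (array([0.55006812, 0.06605686]), np.float64(0.11383496715070313), np.float64(0.25659303608801337))
scale far (array([0.54705481, 0.06587628]), np.float64(0.10942792789432096), np.float64(0.2721632586538932))
scale near (array([0.54811564, 0.06887094]), np.float64(0.12038812020942011), np.float64(0.2769969055429482))
apple [ 0.582 -0.302] mug [ 0.453 -0.319] lemon [0.557 0.449] jar [0.453 0.425]
```

Request:
jog_arm([
  {"gripper": 255,"dx": 0.06,"dy": -0.08,"dz": 0,"turn": 0.02},
  {"gripper": 255,"dx": 0.12,"dy": -0.16,"dz": 0,"turn": 0.04},
  {"gripper": 255,"dx": 0.18,"dy": -0.24,"dz": 0,"turn": 0.06},
  {"gripper": 255,"dx": 0.24,"dy": -0.32,"dz": 0,"turn": 0.08},
  {"gripper": 255,"dx": 0.3,"dy": -0.4,"dz": 0,"turn": 0.104},
  {"gripper": 255,"dx": 0.36,"dy": -0.48,"dz": 0,"turn": 0.104},
  {"gripper": 255,"dx": 0.42,"dy": -0.56,"dz": 0,"turn": 0.104},
  {"gripper": 255,"dx": 0.47,"dy": -0.63,"dz": 0,"turn": 0.104},
  {"gripper": 255,"dx": 0.47,"dy": -0.63,"dz": 0,"turn": 0.104},
  {"gripper": 255,"dx": 0.47,"dy": -0.63,"dz": 0,"turn": 0.104},
])

```text
time: 1.1
eef_pos: [0.3547, -0.2035, 0.2484]
eef_rot: [0.0, 0.998, 0.056, -0.0]
ft_force: [-0.3, -0.7, 0.3]
finger_gap: 0.0001
grasp_force: 0.0
```

Request:
jog_arm([
  {"gripper": 255,"dx": 0.02,"dy": -0.09,"dz": 0},
  {"gripper": 255,"dx": 0.05,"dy": -0.18,"dz": 0},
  {"gripper": 255,"dx": 0.07,"dy": -0.27,"dz": 0},
  {"gripper": 255,"dx": 0.1,"dy": -0.36,"dz": 0},
  {"gripper": 255,"dx": 0.12,"dy": -0.45,"dz": 0},
  {"gripper": 255,"dx": 0.15,"dy": -0.54,"dz": 0},
  {"gripper": 255,"dx": 0.17,"dy": -0.63,"dz": 0.02},
  {"gripper": 255,"dx": 0.2,"dy": -0.7,"dz": 0.08},
  {"gripper": 255,"dx": 0.21,"dy": -0.746,"dz": 0.14},
  {"gripper": 255,"dx": 0.21,"dy": -0.746,"dz": 0.2},
])

```text
$.motion[0]: bad value
```

```bash
cat >> h.py <<'E'
D0=np.array([.693,.081]);DY=.111
A=np.array([[np.cos(DY),np.sin(DY)],[-np.sin(DY),np.cos(DY)]])
def dock(p): return A@(np.array(p)[:2]-D0)
def look(name):
    from station import bot,optics
    s=bot.read_state(); c=optics.capture('top')
    u,v=proj(c,[.62,.07,.03]).astype(int)
    im=c['pixels'][v-62:v+63,u-70:u+70,::-1]; pickle.dump(c,open('top.pkl','wb'))
    cv2.imwrite(f'pics/{name}.png',cv2.resize(im,None,fx=5,fy=5,interpolation=cv2.INTER_CUBIC)[:600])
    print('crop origin',u-70,v-62)
def tcp():
    from station import bot
    s=bot.read_state(); print(round(s['time'],2),'tcp dock mm',np.round(dock(s['eef_pos'])*1000,1),'z',round(s['eef_pos'][2]*1000,1),'F dock',np.round(A@s['ft_force'][:2],1),round(s['ft_force'][2],1))
E
python3 -c "
from h import *
tcp(); look('a')"
```

```text
1.1 tcp dock mm [-367.8 -245.3] z 248.4 F dock [-0.4 -0.7] 0.3
crop origin 243 162
```

View pics/a.png

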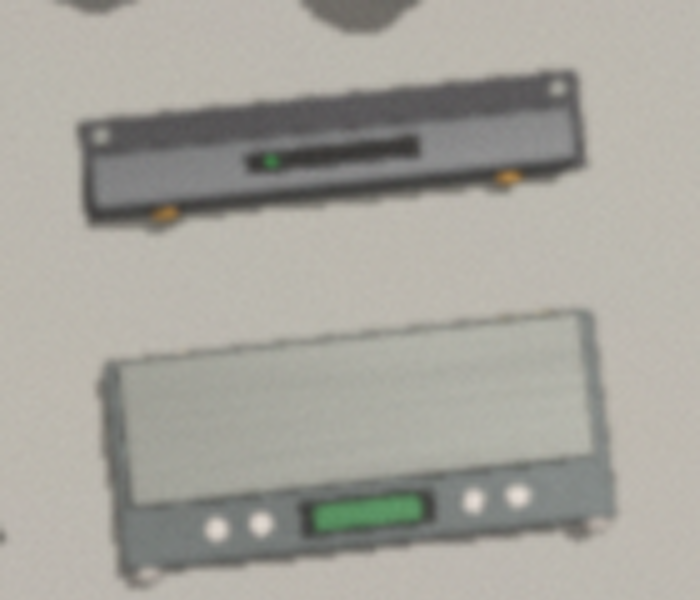

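The move was refused because each row needs `turn`, so the picture is unchanged. Contacts are at crop (165,213) and (508,177).

Request:
jog_arm([
  {"gripper": 255,"dx": 0.02,"dy": -0.09,"dz": 0,"turn": 0},
  {"gripper": 255,"dx": 0.05,"dy": -0.18,"dz": 0,"turn": 0},
  {"gripper": 255,"dx": 0.07,"dy": -0.27,"dz": 0,"turn": 0},
  {"gripper": 255,"dx": 0.1,"dy": -0.36,"dz": 0,"turn": 0},
  {"gripper": 255,"dx": 0.12,"dy": -0.45,"dz": 0,"turn": 0},
  {"gripper": 255,"dx": 0.15,"dy": -0.54,"dz": 0,"turn": 0},
  {"gripper": 255,"dx": 0.17,"dy": -0.63,"dz": 0.02,"turn": 0},
  {"gripper": 255,"dx": 0.2,"dy": -0.7,"dz": 0.08,"turn": 0},
  {"gripper": 255,"dx": 0.21,"dy": -0.746,"dz": 0.14,"turn": 0},
  {"gripper": 255,"dx": 0.21,"dy": -0.746,"dz": 0.2,"turn": 0},
])

```text
time: 2.15
eef_pos: [0.4194, 0.1811, 0.147]
eef_rot: [-0.002, 0.998, 0.056, 0.0]
ft_force: [0.7, -1.3, 0.2]
finger_gap: -0.0004
grasp_force: 0.0
```

```bash
python3 -c "
from h import *
tcp()"
```

```text
2.15 tcp dock mm [-260.8  129.8] z 147.0 F dock [ 0.5 -1.3] 0.2
```

Request:
jog_arm([
  {"gripper": 255,"dx": 0,"dy": 0,"dz": 0.06,"turn": 0},
  {"gripper": 255,"dx": 0,"dy": 0,"dz": 0.12,"turn": 0},
  {"gripper": 255,"dx": 0,"dy": 0,"dz": 0.18,"turn": 0},
  {"gripper": 255,"dx": 0,"dy": 0,"dz": 0.22,"turn": 0},
  {"gripper": 255,"dx": 0,"dy": 0,"dz": 0.234,"turn": 0},
  {"gripper": 255,"dx": 0.01,"dy": 0,"dz": 0.234,"turn": 0},
  {"gripper": 255,"dx": 0.02,"dy": 0,"dz": 0.234,"turn": 0},
  {"gripper": 255,"dx": 0.03,"dy": 0,"dz": 0.234,"turn": 0},
  {"gripper": 255,"dx": 0.04,"dy": 0,"dz": 0.234,"turn": 0},
  {"gripper": 255,"dx": 0.05,"dy": 0,"dz": 0.234,"turn": 0},
])

```text
time: 3.15
eef_pos: [0.4441, 0.1809, 0.032]
eef_rot: [-0.0, 0.999, 0.055, 0.001]
ft_force: [0.1, -0.4, -0.2]
finger_gap: 0.0001
grasp_force: 0.0
```

```bash
python3 -c "
from h import *
tcp(); look('b')"
```

```text
3.15 tcp dock mm [-236.3  126.9] z 32.0 F dock [ 0.1 -0.4] -0.2
crop origin 243 162
```

View pics/b.png

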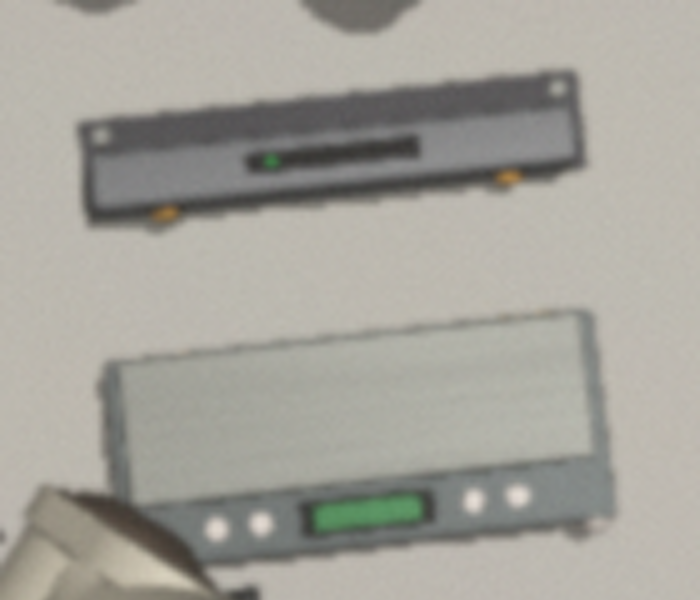

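The gripper stands behind the left end (crop ~(110,530)) and the scale hasn't moved. Now I'll advance slowly to contact.

Request:
jog_arm([
  {"gripper": 255,"dx": 0.004,"dy": 0,"dz": 0,"turn": 0},
  {"gripper": 255,"dx": 0.008,"dy": 0,"dz": 0,"turn": 0},
  {"gripper": 255,"dx": 0.012,"dy": 0,"dz": 0,"turn": 0},
  {"gripper": 255,"dx": 0.016,"dy": 0,"dz": 0,"turn": 0},
  {"gripper": 255,"dx": 0.02,"dy": 0,"dz": 0,"turn": 0},
  {"gripper": 255,"dx": 0.024,"dy": 0,"dz": 0,"turn": 0},
  {"gripper": 255,"dx": 0.028,"dy": 0,"dz": 0,"turn": 0},
  {"gripper": 255,"dx": 0.032,"dy": 0,"dz": 0,"turn": 0},
  {"gripper": 255,"dx": 0.036,"dy": 0,"dz": 0,"turn": 0},
  {"gripper": 255,"dx": 0.04,"dy": 0,"dz": 0,"turn": 0},
])

```text
time: 4.2
eef_pos: [0.4576, 0.1824, 0.0299]
eef_rot: [0.001, 0.998, 0.056, -0.004]
ft_force: [-10.8, -0.4, 1.4]
finger_gap: -0.0002
grasp_force: 5.2
```

```bash
python3 -c "
from h import *
tcp()"
```

```text
4.2 tcp dock mm [-222.7  126.9] z 29.9 F dock [-10.8   0.8] 1.4
```

Request:
jog_arm([
  {"gripper": 255,"dx": 0.006,"dy": -0.001,"dz": 0,"turn": 0},
  {"gripper": 255,"dx": 0.012,"dy": -0.003,"dz": 0,"turn": 0},
  {"gripper": 255,"dx": 0.018,"dy": -0.004,"dz": 0,"turn": 0},
  {"gripper": 255,"dx": 0.024,"dy": -0.006,"dz": 0,"turn": 0},
  {"gripper": 255,"dx": 0.03,"dy": -0.007,"dz": 0,"turn": 0},
  {"gripper": 255,"dx": 0.036,"dy": -0.009,"dz": 0,"turn": 0},
  {"gripper": 255,"dx": 0.042,"dy": -0.01,"dz": 0,"turn": 0},
  {"gripper": 255,"dx": 0.048,"dy": -0.012,"dz": 0,"turn": 0},
  {"gripper": 255,"dx": 0.052,"dy": -0.013,"dz": 0,"turn": 0},
  {"gripper": 255,"dx": 0.052,"dy": -0.013,"dz": 0,"turn": 0},
])

```text
time: 5.2
eef_pos: [0.4839, 0.1916, 0.0298]
eef_rot: [0.001, 0.998, 0.056, -0.004]
ft_force: [-6.8, -1.1, -0.7]
finger_gap: -0.0001
grasp_force: 3.7
```

```bash
python3 -c "
from h import *
tcp();look('c')"
```

```text
5.2 tcp dock mm [-195.6  133.1] z 29.8 F dock [-6.9 -0.3] -0.7
crop origin 243 162
```

View pics/c.png

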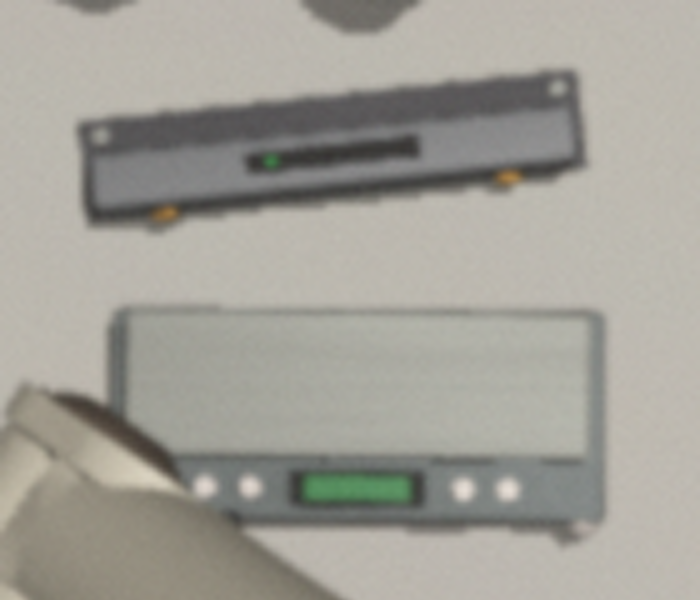

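Pushing the left end swung the scale about 0.11 rad with its right end in place (right buffer still at crop ~(580,530)). I'll retreat and go round to the right end, and write a pose estimator from the display and buttons.

Request:
jog_arm([
  {"gripper": 255,"dx": -0.06,"dy": 0,"dz": 0,"turn": 0},
  {"gripper": 255,"dx": -0.1,"dy": 0,"dz": 0,"turn": 0},
  {"gripper": 255,"dx": -0.1,"dy": 0.09,"dz": 0,"turn": 0},
  {"gripper": 255,"dx": -0.1,"dy": 0.18,"dz": 0,"turn": 0},
  {"gripper": 255,"dx": -0.1,"dy": 0.27,"dz": 0,"turn": 0},
  {"gripper": 255,"dx": -0.1,"dy": 0.36,"dz": 0,"turn": 0},
  {"gripper": 255,"dx": -0.1,"dy": 0.44,"dz": 0,"turn": 0},
  {"gripper": 255,"dx": -0.1,"dy": 0.5,"dz": 0,"turn": 0},
  {"gripper": 255,"dx": -0.1,"dy": 0.516,"dz": 0,"turn": 0},
  {"gripper": 255,"dx": -0.1,"dy": 0.516,"dz": 0,"turn": 0},
])

```text
time: 6.25
eef_pos: [0.4669, -0.0711, 0.0313]
eef_rot: [0.0, 0.999, 0.053, 0.0]
ft_force: [-0.8, 0.1, 0.8]
finger_gap: -0.0002
grasp_force: 0.0
```

```bash
cat >> h.py <<'E'
def feat(c):
    im=c['pixels'].astype(int); r,g,b=im[...,0],im[...,1],im[...,2]
    m=((g>r+25)&(g>b+15)).astype(np.uint8); m[:170]=0;m[300:]=0;m[:,250:380]*=1;m[:,:250]=0;m[:,380:]=0
    # ignore tiny dock led: largest component
    n,l,st,ce=cv2.connectedComponentsWithStats(m); k=1+np.argmax(st[1:,4]); p=ce[k]
    yy,xx=np.nonzero(l==k)
    Q=np.array([ray(c,q,.045)[:2] for q in zip(xx,yy)]); ctr=dock(Q.mean(0))
    d=np.array([A@(q-D0) for q in Q])-ctr; 
    w,V=np.linalg.eigh(d.T@d); v=V[:,1]*np.sign(V[1,1])
    # far-edge/near-edge lines replaced by white buttons
    lum=im.min(2); H=[]
    bm=(lum>175).astype(np.uint8); n,l,st,ce=cv2.connectedComponentsWithStats(bm)
    for i in range(1,n):
        if 2<=st[i,4]<=25:
            x,y,wd,h=st[i,:4]; sub=lum[y:y+h,x:x+wd]*1.0-130; sub[sub<0]=0
            Y,X=np.mgrid[y:y+h,x:x+wd]; q=dock(ray(c,((X*sub).sum()/sub.sum(),(Y*sub).sum()/sub.sum()),.045))
            e=q-ctr
            if .04<np.linalg.norm(e)<.09 and abs(e@np.array([v[1],-v[0]]))<.025: H.append(e)
    H=np.array(H); return ctr,np.arctan2(-v[0],v[1]),H
def fit(c):
    ctr,y0,H=feat(c); yaw=y0
    if len(H)>=2:
        L=H[H[:,1]>0];R=H[H[:,1]<0]
        if len(L) and len(R): d=L.mean(0)-R.mean(0); yaw=np.arctan2(-d[0],d[1])
    return ctr,yaw,y0,H
def pose(c):
    ctr,yaw,y0,H=fit(c); o=np.load('off.npy')
    cs,sn=np.cos(yaw),np.sin(yaw); s=ctr-np.array([[cs,-sn],[sn,cs]])@o
    T=lambda x,y:np.round((s+np.array([[cs,-sn],[sn,cs]])@np.array([x,y]))*1000,1)
    print('scale mm',np.round(s*1000,1),'yaw',round(yaw,3),round(y0,3),len(H),'bufL',T(-.068,.128),'bufR',T(-.068,-.128),'farL',T(.06,.14),'farR',T(.06,-.14))
def now():
    from station import optics
    tcp(); c=optics.capture('top'); pickle.dump(c,open('top.pkl','wb')); pose(c)
E
python3 - <<'E'
from h import *
c=pickle.load(open('top.pkl','rb')); cc=dict(c); c['pixels']=cv2.imread('pics/top0.png')[:,:,::-1]
ctr,yaw,y0,H=fit(c); print(ctr,yaw,y0,H)
s=dock([.549,.066]); d=ctr-s; t=.003; o=np.array([[np.cos(t),np.sin(t)],[-np.sin(t),np.cos(t)]])@d; print(s,o); np.save('off.npy',[o[0],0.0])
pose(c); pose(cc); now()
E
```

```text
[-0.18664891  0.00114468] 0.005279051823064819 0.009386473422048807 [[ 5.36046045e-04 -8.55845573e-02]
 [ 5.17960609e-04 -6.01503278e-02]
 [-7.05140496e-05  6.07840440e-02]
 [-4.15726251e-04  8.52441939e-02]]
[-0.14477538  0.00104351] [-0.04187303  0.00022679]
scale mm [-144.8    1.4] yaw 0.005 0.009 4 bufL [-213.5  129. ] bufR [-212.1 -127. ] farL [-85.5 141.7] farR [ -84.  -138.3]
scale mm [-130.4    0.9] yaw -0.118 -0.113 4 bufL [-182.9  136. ] bufR [-212.9 -118.2] farL [-54.3 132.9] farR [ -87.2 -145.1]
6.25 tcp dock mm [-241.6 -126.1] z 31.3 F dock [-0.8  0.1] 0.8
scale mm [-130.4    0.8] yaw -0.121 -0.113 4 bufL [-182.4  136.1] bufR [-213.3 -118.1] farL [-53.9 132.5] farR [ -87.7 -145.4]
```

Request:
jog_arm([
  {"gripper": 255,"dx": 0.014,"dy": -0.006,"dz": 0,"turn": 0},
  {"gripper": 255,"dx": 0.024,"dy": -0.008,"dz": 0,"turn": 0},
  {"gripper": 255,"dx": 0.03,"dy": -0.008,"dz": 0,"turn": 0},
  {"gripper": 255,"dx": 0.036,"dy": -0.007,"dz": 0,"turn": 0},
  {"gripper": 255,"dx": 0.042,"dy": -0.005,"dz": 0,"turn": 0},
  {"gripper": 255,"dx": 0.05,"dy": -0.003,"dz": 0,"turn": 0},
  {"gripper": 255,"dx": 0.058,"dy": -0.001,"dz": 0,"turn": 0},
  {"gripper": 255,"dx": 0.066,"dy": 0.001,"dz": 0,"turn": 0},
  {"gripper": 255,"dx": 0.074,"dy": 0.004,"dz": 0,"turn": 0},
  {"gripper": 255,"dx": 0.082,"dy": 0.006,"dz": 0,"turn": 0},
])

```text
time: 7.3
eef_pos: [0.5023, -0.0684, 0.0295]
eef_rot: [0.001, 0.998, 0.055, -0.005]
ft_force: [-10.5, -1.9, 1.4]
finger_gap: -0.0003
grasp_force: 5.0
```

```bash
python3 -c "
from h import *
now()"
```

```text
7.3 tcp dock mm [-206.1 -127.3] z 29.5 F dock [-10.7  -0.7] 1.4
scale mm [-120.7    0.7] yaw -0.035 -0.041 4 bufL [-184.2  131. ] bufR [-193.2 -124.9] farL [-55.8 138.5] farR [ -65.7 -141.4]
```

Request:
jog_arm([
  {"gripper": 255,"dx": 0.008,"dy": 0.001,"dz": 0,"turn": 0},
  {"gripper": 255,"dx": 0.016,"dy": 0.003,"dz": 0,"turn": 0},
  {"gripper": 255,"dx": 0.024,"dy": 0.004,"dz": 0,"turn": 0},
  {"gripper": 255,"dx": 0.032,"dy": 0.006,"dz": 0,"turn": 0},
  {"gripper": 255,"dx": 0.04,"dy": 0.007,"dz": 0,"turn": 0},
  {"gripper": 255,"dx": 0.048,"dy": 0.009,"dz": 0,"turn": 0},
  {"gripper": 255,"dx": 0.056,"dy": 0.01,"dz": 0,"turn": 0},
  {"gripper": 255,"dx": 0.062,"dy": 0.011,"dz": 0,"turn": 0},
  {"gripper": 255,"dx": 0.068,"dy": 0.012,"dz": 0,"turn": 0},
  {"gripper": 255,"dx": 0.068,"dy": 0.012,"dz": 0,"turn": 0},
])

```text
time: 8.35
eef_pos: [0.5377, -0.0712, 0.0295]
eef_rot: [0.001, 0.998, 0.055, -0.005]
ft_force: [-7.7, -1.9, -0.4]
finger_gap: 0.0002
grasp_force: 3.9
```

```bash
python3 -c "
from h import *
now()"
```

```text
8.35 tcp dock mm [-171.2 -134. ] z 29.5 F dock [-7.9 -1.1] -0.4
scale mm [-104.2    3.3] yaw 0.112 0.089 4 bufL [-186.1  122.9] bufR [-157.5 -131.5] farL [-60.2 149.1] farR [ -28.9 -129.1]
```

Request:
jog_arm([
  {"gripper": 255,"dx": -0.06,"dy": 0,"dz": 0,"turn": 0},
  {"gripper": 255,"dx": -0.1,"dy": 0,"dz": 0,"turn": 0},
  {"gripper": 255,"dx": -0.1,"dy": -0.09,"dz": 0,"turn": 0},
  {"gripper": 255,"dx": -0.1,"dy": -0.18,"dz": 0,"turn": 0},
  {"gripper": 255,"dx": -0.1,"dy": -0.27,"dz": 0,"turn": 0},
  {"gripper": 255,"dx": -0.1,"dy": -0.36,"dz": 0,"turn": 0},
  {"gripper": 255,"dx": -0.1,"dy": -0.44,"dz": 0,"turn": 0},
  {"gripper": 255,"dx": -0.1,"dy": -0.5,"dz": 0,"turn": 0},
  {"gripper": 255,"dx": -0.1,"dy": -0.517,"dz": 0,"turn": 0},
  {"gripper": 255,"dx": -0.09,"dy": -0.517,"dz": 0,"turn": 0},
])

```text
time: 9.4
eef_pos: [0.4682, 0.1838, 0.0314]
eef_rot: [-0.0, 0.998, 0.057, -0.0]
ft_force: [0.2, -0.3, 0.3]
finger_gap: 0.0003
grasp_force: 0.0
```

Request:
jog_arm([
  {"gripper": 255,"dx": 0.008,"dy": 0,"dz": 0,"turn": 0},
  {"gripper": 255,"dx": 0.016,"dy": 0,"dz": 0,"turn": 0},
  {"gripper": 255,"dx": 0.024,"dy": 0,"dz": 0,"turn": 0},
  {"gripper": 255,"dx": 0.032,"dy": -0.001,"dz": 0,"turn": 0},
  {"gripper": 255,"dx": 0.04,"dy": -0.003,"dz": 0,"turn": 0},
  {"gripper": 255,"dx": 0.048,"dy": -0.005,"dz": 0,"turn": 0},
  {"gripper": 255,"dx": 0.056,"dy": -0.007,"dz": 0,"turn": 0},
  {"gripper": 255,"dx": 0.064,"dy": -0.009,"dz": 0,"turn": 0},
  {"gripper": 255,"dx": 0.072,"dy": -0.011,"dz": 0,"turn": 0},
  {"gripper": 255,"dx": 0.08,"dy": -0.013,"dz": 0,"turn": 0},
])

```text
time: 10.4
eef_pos: [0.5029, 0.1912, 0.0296]
eef_rot: [0.001, 0.998, 0.055, -0.005]
ft_force: [-10.8, -0.6, 2.7]
finger_gap: -0.0001
grasp_force: 5.4
```

```bash
python3 -c "
from h import *
now()"
```

```text
10.4 tcp dock mm [-176.7  130.6] z 29.6 F dock [-10.8   0.6] 2.7
scale mm [-93.9   2.2] yaw 0.019 0.021 4 bufL [-164.3  128.9] bufR [-159.4 -127.1] farL [-36.5 143.3] farR [ -31.2 -136.6]
```

Request:
jog_arm([
  {"gripper": 255,"dx": 0.007,"dy": -0.002,"dz": 0,"turn": 0},
  {"gripper": 255,"dx": 0.014,"dy": -0.004,"dz": 0,"turn": 0},
  {"gripper": 255,"dx": 0.021,"dy": -0.006,"dz": 0,"turn": 0},
  {"gripper": 255,"dx": 0.028,"dy": -0.008,"dz": 0,"turn": 0},
  {"gripper": 255,"dx": 0.035,"dy": -0.009,"dz": 0,"turn": 0},
  {"gripper": 255,"dx": 0.042,"dy": -0.01,"dz": 0,"turn": 0},
  {"gripper": 255,"dx": 0.048,"dy": -0.01,"dz": 0,"turn": 0},
  {"gripper": 255,"dx": 0.054,"dy": -0.01,"dz": 0,"turn": 0},
  {"gripper": 255,"dx": 0.054,"dy": -0.01,"dz": 0,"turn": 0},
  {"gripper": 255,"dx": 0.054,"dy": -0.01,"dz": 0,"turn": 0},
])

```text
time: 11.45
eef_pos: [0.5303, 0.1998, 0.0297]
eef_rot: [0.001, 0.998, 0.055, -0.004]
ft_force: [-7.4, 0.7, 0.7]
finger_gap: 0.0001
grasp_force: 3.8
```

```bash
python3 -c "
from h import *
now()"
```

```text
11.45 tcp dock mm [-148.6  136. ] z 29.7 F dock [-7.2  1.5] 0.7
scale mm [-80.8   1.1] yaw -0.102 -0.103 4 bufL [-135.4  135.3] bufR [-161.4 -119.4] farL [ -6.9 134.2] farR [ -35.3 -144.3]
```

Request:
jog_arm([
  {"gripper": 255,"dx": -0.05,"dy": 0,"dz": 0,"turn": 0},
  {"gripper": 255,"dx": -0.09,"dy": 0,"dz": 0,"turn": 0},
  {"gripper": 255,"dx": -0.09,"dy": 0.09,"dz": 0,"turn": 0},
  {"gripper": 255,"dx": -0.09,"dy": 0.18,"dz": 0,"turn": 0},
  {"gripper": 255,"dx": -0.09,"dy": 0.27,"dz": 0,"turn": 0},
  {"gripper": 255,"dx": -0.09,"dy": 0.36,"dz": 0,"turn": 0},
  {"gripper": 255,"dx": -0.09,"dy": 0.44,"dz": 0,"turn": 0},
  {"gripper": 255,"dx": -0.09,"dy": 0.5,"dz": 0,"turn": 0},
  {"gripper": 255,"dx": -0.09,"dy": 0.52,"dz": 0,"turn": 0},
  {"gripper": 255,"dx": -0.09,"dy": 0.52,"dz": 0,"turn": 0},
])

```text
time: 12.5
eef_pos: [0.5183, -0.0652, 0.0312]
eef_rot: [0.0, 0.999, 0.053, 0.0]
ft_force: [0.1, -0.0, 0.1]
finger_gap: 0.0005
grasp_force: 0.0
```

Request:
jog_arm([
  {"gripper": 255,"dx": 0.008,"dy": 0,"dz": 0,"turn": 0},
  {"gripper": 255,"dx": 0.016,"dy": 0,"dz": 0,"turn": 0},
  {"gripper": 255,"dx": 0.024,"dy": 0,"dz": 0,"turn": 0},
  {"gripper": 255,"dx": 0.032,"dy": 0,"dz": 0,"turn": 0},
  {"gripper": 255,"dx": 0.04,"dy": 0.001,"dz": 0,"turn": 0},
  {"gripper": 255,"dx": 0.048,"dy": 0.003,"dz": 0,"turn": 0},
  {"gripper": 255,"dx": 0.055,"dy": 0.005,"dz": 0,"turn": 0},
  {"gripper": 255,"dx": 0.062,"dy": 0.006,"dz": 0,"turn": 0},
  {"gripper": 255,"dx": 0.069,"dy": 0.008,"dz": 0,"turn": 0},
  {"gripper": 255,"dx": 0.076,"dy": 0.01,"dz": 0,"turn": 0},
])

```text
time: 13.5
eef_pos: [0.5511, -0.0642, 0.0294]
eef_rot: [0.001, 0.998, 0.055, -0.006]
ft_force: [-9.1, -0.8, 0.8]
finger_gap: 0.0002
grasp_force: 5.1
```

```bash
python3 -c "
from h import *
now()"
```

```text
13.5 tcp dock mm [-157.1 -128.5] z 29.4 F dock [-9.1  0.2] 0.8
scale mm [-72.7   1.5] yaw -0.034 -0.043 4 bufL [-136.3  131.7] bufR [-144.9 -124.2] farL [ -8.  139.4] farR [ -17.4 -140.5]
```

Request:
jog_arm([
  {"gripper": 255,"dx": 0.004,"dy": 0.001,"dz": 0,"turn": 0},
  {"gripper": 255,"dx": 0.008,"dy": 0.002,"dz": 0,"turn": 0},
  {"gripper": 255,"dx": 0.012,"dy": 0.003,"dz": 0,"turn": 0},
  {"gripper": 255,"dx": 0.016,"dy": 0.004,"dz": 0,"turn": 0},
  {"gripper": 255,"dx": 0.02,"dy": 0.005,"dz": 0,"turn": 0},
  {"gripper": 255,"dx": 0.022,"dy": 0.006,"dz": 0,"turn": 0},
  {"gripper": 255,"dx": 0.022,"dy": 0.006,"dz": 0,"turn": 0},
  {"gripper": 255,"dx": 0.022,"dy": 0.006,"dz": 0,"turn": 0},
  {"gripper": 255,"dx": 0.022,"dy": 0.006,"dz": 0,"turn": 0},
  {"gripper": 255,"dx": 0.022,"dy": 0.006,"dz": 0,"turn": 0},
])

```text
time: 14.55
eef_pos: [0.5628, -0.0658, 0.0294]
eef_rot: [0.001, 0.998, 0.055, -0.005]
ft_force: [-8.6, -1.0, -0.0]
finger_gap: -0.0003
grasp_force: 4.5
```

```bash
python3 -c "
from h import *
now()"
```

```text
14.55 tcp dock mm [-145.6 -131.5] z 29.4 F dock [-8.6 -0.1] -0.0
scale mm [-67.5   2.5] yaw 0.016 0.018 4 bufL [-137.6  129.4] bufR [-133.5 -126.5] farL [ -9.8 143.5] farR [  -5.3 -136.5]
```

Request:
jog_arm([
  {"gripper": 255,"dx": -0.03,"dy": 0,"dz": 0,"turn": 0},
  {"gripper": 255,"dx": -0.05,"dy": 0,"dz": 0,"turn": 0},
  {"gripper": 255,"dx": -0.055,"dy": -0.09,"dz": 0,"turn": 0},
  {"gripper": 255,"dx": -0.055,"dy": -0.18,"dz": 0,"turn": 0},
  {"gripper": 255,"dx": -0.055,"dy": -0.27,"dz": 0,"turn": 0},
  {"gripper": 255,"dx": -0.055,"dy": -0.36,"dz": 0,"turn": 0},
  {"gripper": 255,"dx": -0.055,"dy": -0.44,"dz": 0,"turn": 0},
  {"gripper": 255,"dx": -0.055,"dy": -0.5,"dz": 0,"turn": 0},
  {"gripper": 255,"dx": -0.05,"dy": -0.52,"dz": 0,"turn": 0},
  {"gripper": 255,"dx": -0.04,"dy": -0.52,"dz": 0,"turn": 0},
])

```text
time: 15.6
eef_pos: [0.5189, 0.1931, 0.0316]
eef_rot: [-0.0, 0.998, 0.057, 0.0]
ft_force: [0.1, -0.5, 0.2]
finger_gap: -0.0001
grasp_force: 0.0
```

Request:
jog_arm([
  {"gripper": 255,"dx": 0.006,"dy": 0,"dz": 0,"turn": 0},
  {"gripper": 255,"dx": 0.012,"dy": 0,"dz": 0,"turn": 0},
  {"gripper": 255,"dx": 0.018,"dy": 0,"dz": 0,"turn": 0},
  {"gripper": 255,"dx": 0.023,"dy": 0,"dz": 0,"turn": 0},
  {"gripper": 255,"dx": 0.028,"dy": 0,"dz": 0,"turn": 0},
  {"gripper": 255,"dx": 0.032,"dy": 0,"dz": 0,"turn": 0},
  {"gripper": 255,"dx": 0.036,"dy": 0,"dz": 0,"turn": 0},
  {"gripper": 255,"dx": 0.04,"dy": -0.001,"dz": 0,"turn": 0},
  {"gripper": 255,"dx": 0.04,"dy": -0.002,"dz": 0,"turn": 0},
  {"gripper": 255,"dx": 0.04,"dy": -0.002,"dz": 0,"turn": 0},
])

```text
time: 16.6
eef_pos: [0.5344, 0.1927, 0.0297]
eef_rot: [0.001, 0.998, 0.055, -0.004]
ft_force: [-9.9, -1.4, 1.6]
finger_gap: 0.0
grasp_force: 4.7
```

```bash
python3 -c "
from h import *
now()"
```

```text
16.6 tcp dock mm [-145.3  128.6] z 29.7 F dock [-10.   -0.3] 1.6
scale mm [-65.3   1.8] yaw -0.014 -0.0 4 bufL [-131.6  130.7] bufR [-135.1 -125.3] farL [ -3.4 140.9] farR [  -7.3 -139.1]
```

Push the left a little further, 1 mm per row, watching the force.

Request:
jog_arm([
  {"gripper": 255,"dx": 0.002,"dy": 0,"dz": 0,"turn": 0},
  {"gripper": 255,"dx": 0.004,"dy": 0,"dz": 0,"turn": 0},
  {"gripper": 255,"dx": 0.006,"dy": -0.001,"dz": 0,"turn": 0},
  {"gripper": 255,"dx": 0.008,"dy": -0.001,"dz": 0,"turn": 0},
  {"gripper": 255,"dx": 0.008,"dy": -0.002,"dz": 0,"turn": 0},
  {"gripper": 255,"dx": 0.008,"dy": -0.002,"dz": 0,"turn": 0},
  {"gripper": 255,"dx": 0.008,"dy": -0.002,"dz": 0,"turn": 0},
  {"gripper": 255,"dx": 0.008,"dy": -0.002,"dz": 0,"turn": 0},
  {"gripper": 255,"dx": 0.008,"dy": -0.002,"dz": 0,"turn": 0},
  {"gripper": 255,"dx": 0.008,"dy": -0.002,"dz": 0,"turn": 0},
])

```text
time: 17.65
eef_pos: [0.5376, 0.1941, 0.0295]
eef_rot: [0.002, 0.998, 0.055, -0.005]
ft_force: [-10.4, -0.9, 1.7]
finger_gap: 0.0
grasp_force: 5.3
```

```bash
python3 -c "
from h import *
now()"
```

```text
17.65 tcp dock mm [-141.9  129.6] z 29.5 F dock [-10.4   0.2] 1.7
scale mm [-63.8   2.1] yaw -0.014 -0.025 3 bufL [-130.   131.1] bufR [-133.5 -124.9] farL [ -1.9 141.3] farR [  -5.7 -138.7]
```

Request:
jog_arm([
  {"gripper": 255,"dx": 0.001,"dy": 0,"dz": 0,"turn": 0},
  {"gripper": 255,"dx": 0.002,"dy": 0,"dz": 0,"turn": 0},
  {"gripper": 255,"dx": 0.003,"dy": 0,"dz": 0,"turn": 0},
  {"gripper": 255,"dx": 0.004,"dy": 0,"dz": 0,"turn": 0},
  {"gripper": 255,"dx": 0.005,"dy": 0,"dz": 0,"turn": 0},
  {"gripper": 255,"dx": 0.006,"dy": 0,"dz": 0,"turn": 0},
  {"gripper": 255,"dx": 0.006,"dy": 0,"dz": 0,"turn": 0},
  {"gripper": 255,"dx": 0.006,"dy": 0,"dz": 0,"turn": 0},
  {"gripper": 255,"dx": 0.006,"dy": 0,"dz": 0,"turn": 0},
  {"gripper": 255,"dx": 0.006,"dy": 0,"dz": 0,"turn": 0},
])

```text
time: 18.7
eef_pos: [0.5396, 0.1948, 0.0294]
eef_rot: [0.001, 0.998, 0.056, -0.005]
ft_force: [-13.0, -1.2, 2.3]
finger_gap: -0.0005
grasp_force: 6.3
```

```bash
python3 -c "
from h import *
now()"
```

```text
18.7 tcp dock mm [-139.8  130.1] z 29.4 F dock [-13.    0.3] 2.3
scale mm [-63.    2.2] yaw -0.024 -0.024 3 bufL [-127.9  131.8] bufR [-134.1 -124.1] farL [  0.4 140.7] farR [  -6.5 -139.2]
```

Request:
jog_arm([
  {"gripper": 255,"dx": -0.03,"dy": 0,"dz": 0,"turn": 0},
  {"gripper": 255,"dx": -0.06,"dy": 0,"dz": 0,"turn": 0},
  {"gripper": 255,"dx": -0.064,"dy": 0.09,"dz": 0,"turn": 0},
  {"gripper": 255,"dx": -0.064,"dy": 0.18,"dz": 0,"turn": 0},
  {"gripper": 255,"dx": -0.064,"dy": 0.27,"dz": 0,"turn": 0},
  {"gripper": 255,"dx": -0.064,"dy": 0.36,"dz": 0,"turn": 0},
  {"gripper": 255,"dx": -0.064,"dy": 0.44,"dz": 0,"turn": 0},
  {"gripper": 255,"dx": -0.064,"dy": 0.5,"dz": 0,"turn": 0},
  {"gripper": 255,"dx": -0.06,"dy": 0.512,"dz": 0,"turn": 0},
  {"gripper": 255,"dx": -0.05,"dy": 0.512,"dz": 0,"turn": 0},
])

```text
time: 19.75
eef_pos: [0.5491, -0.0637, 0.0312]
eef_rot: [0.0, 0.999, 0.053, -0.0]
ft_force: [-0.4, 0.6, -0.2]
finger_gap: 0.0002
grasp_force: 0.0
```

Request:
jog_arm([
  {"gripper": 255,"dx": 0.006,"dy": 0,"dz": 0,"turn": 0},
  {"gripper": 255,"dx": 0.012,"dy": 0,"dz": 0,"turn": 0},
  {"gripper": 255,"dx": 0.018,"dy": 0,"dz": 0,"turn": 0},
  {"gripper": 255,"dx": 0.024,"dy": 0,"dz": 0,"turn": 0},
  {"gripper": 255,"dx": 0.028,"dy": 0,"dz": 0,"turn": 0},
  {"gripper": 255,"dx": 0.032,"dy": 0,"dz": 0,"turn": 0},
  {"gripper": 255,"dx": 0.036,"dy": 0,"dz": 0,"turn": 0},
  {"gripper": 255,"dx": 0.04,"dy": 0.001,"dz": 0,"turn": 0},
  {"gripper": 255,"dx": 0.042,"dy": 0.001,"dz": 0,"turn": 0},
  {"gripper": 255,"dx": 0.042,"dy": 0.001,"dz": 0,"turn": 0},
])

```text
time: 20.75
eef_pos: [0.5647, -0.0601, 0.0294]
eef_rot: [0.001, 0.998, 0.055, -0.005]
ft_force: [-10.5, -0.7, 1.3]
finger_gap: -0.0003
grasp_force: 5.1
```

```bash
python3 -c "
from h import *
now()"
```

```text
20.75 tcp dock mm [-143.1 -126. ] z 29.4 F dock [-10.5   0.4] 1.3
scale mm [-61.4   2.6] yaw -0.007 -0.015 4 bufL [-128.6  131. ] bufR [-130.3 -125. ] farL [ -0.5 142.2] farR [  -2.4 -137.8]
```

Request:
jog_arm([
  {"gripper": 255,"dx": 0.001,"dy": 0,"dz": 0,"turn": 0},
  {"gripper": 255,"dx": 0.002,"dy": 0,"dz": 0,"turn": 0},
  {"gripper": 255,"dx": 0.003,"dy": 0,"dz": 0,"turn": 0},
  {"gripper": 255,"dx": 0.004,"dy": 0,"dz": 0,"turn": 0},
  {"gripper": 255,"dx": 0.005,"dy": 0,"dz": 0,"turn": 0},
  {"gripper": 255,"dx": 0.006,"dy": 0,"dz": 0,"turn": 0},
  {"gripper": 255,"dx": 0.007,"dy": 0,"dz": 0,"turn": 0},
  {"gripper": 255,"dx": 0.008,"dy": 0,"dz": 0,"turn": 0},
  {"gripper": 255,"dx": 0.008,"dy": 0,"dz": 0,"turn": 0},
  {"gripper": 255,"dx": 0.008,"dy": 0,"dz": 0,"turn": 0},
])

```text
time: 21.8
eef_pos: [0.5674, -0.0602, 0.029]
eef_rot: [0.001, 0.998, 0.055, -0.007]
ft_force: [-13.1, -2.4, 2.3]
finger_gap: 0.0001
grasp_force: 6.5
```

```bash
python3 -c "
from h import *
now()"
```

```text
21.8 tcp dock mm [-140.5 -126.4] z 29.0 F dock [-13.3  -0.9] 2.3
scale mm [-60.2   1.7] yaw 0.001 -0.005 4 bufL [-128.3  129.6] bufR [-128.  -126.4] farL [ -0.3 141.8] farR [   0.  -138.2]
```

Request:
jog_arm([
  {"gripper": 255,"dx": 0.001,"dy": 0,"dz": 0,"turn": 0},
  {"gripper": 255,"dx": 0.002,"dy": 0,"dz": 0,"turn": 0},
  {"gripper": 255,"dx": 0.003,"dy": 0,"dz": 0,"turn": 0},
  {"gripper": 255,"dx": 0.004,"dy": 0,"dz": 0,"turn": 0},
  {"gripper": 255,"dx": 0.004,"dy": 0,"dz": 0,"turn": 0},
  {"gripper": 255,"dx": 0.004,"dy": 0,"dz": 0,"turn": 0},
  {"gripper": 255,"dx": 0.004,"dy": 0,"dz": 0,"turn": 0},
  {"gripper": 255,"dx": 0.004,"dy": 0,"dz": 0,"turn": 0},
  {"gripper": 255,"dx": 0.004,"dy": 0,"dz": 0,"turn": 0},
  {"gripper": 255,"dx": 0.004,"dy": 0,"dz": 0,"turn": 0},
])

```text
time: 22.85
eef_pos: [0.5674, -0.0599, 0.0284]
eef_rot: [0.001, 0.998, 0.055, -0.008]
ft_force: [-16.0, -2.4, 3.6]
finger_gap: -0.0001
grasp_force: 8.2
```

```bash
python3 -c "
from h import *
now()"
```

```text
22.85 tcp dock mm [-140.5 -126.1] z 28.4 F dock [-16.2  -0.7] 3.6
scale mm [-60.    1.8] yaw 0.002 -0.008 4 bufL [-128.3  129.6] bufR [-127.8 -126.4] farL [ -0.3 141.9] farR [   0.2 -138.1]
```

The right end has stalled on the rail. Now a confirming press on the left end.

Request:
jog_arm([
  {"gripper": 255,"dx": -0.03,"dy": 0,"dz": 0,"turn": 0},
  {"gripper": 255,"dx": -0.054,"dy": 0,"dz": 0,"turn": 0},
  {"gripper": 255,"dx": -0.054,"dy": -0.09,"dz": 0,"turn": 0},
  {"gripper": 255,"dx": -0.054,"dy": -0.18,"dz": 0,"turn": 0},
  {"gripper": 255,"dx": -0.054,"dy": -0.27,"dz": 0,"turn": 0},
  {"gripper": 255,"dx": -0.054,"dy": -0.36,"dz": 0,"turn": 0},
  {"gripper": 255,"dx": -0.054,"dy": -0.44,"dz": 0,"turn": 0},
  {"gripper": 255,"dx": -0.054,"dy": -0.5,"dz": 0,"turn": 0},
  {"gripper": 255,"dx": -0.05,"dy": -0.514,"dz": 0,"turn": 0},
  {"gripper": 255,"dx": -0.04,"dy": -0.514,"dz": 0,"turn": 0},
])

```text
time: 23.9
eef_pos: [0.5275, 0.1963, 0.0317]
eef_rot: [-0.0, 0.998, 0.057, 0.0]
ft_force: [-0.1, 0.7, -0.1]
finger_gap: 0.0001
grasp_force: 0.0
```

Request:
jog_arm([
  {"gripper": 255,"dx": 0.006,"dy": 0,"dz": 0,"turn": 0},
  {"gripper": 255,"dx": 0.012,"dy": 0,"dz": 0,"turn": 0},
  {"gripper": 255,"dx": 0.018,"dy": 0,"dz": 0,"turn": 0},
  {"gripper": 255,"dx": 0.022,"dy": 0,"dz": 0,"turn": 0},
  {"gripper": 255,"dx": 0.026,"dy": 0,"dz": 0,"turn": 0},
  {"gripper": 255,"dx": 0.029,"dy": 0,"dz": 0,"turn": 0},
  {"gripper": 255,"dx": 0.032,"dy": 0,"dz": 0,"turn": 0},
  {"gripper": 255,"dx": 0.034,"dy": 0,"dz": 0,"turn": 0},
  {"gripper": 255,"dx": 0.036,"dy": 0,"dz": 0,"turn": 0},
  {"gripper": 255,"dx": 0.036,"dy": 0,"dz": 0,"turn": 0},
])

```text
time: 24.9
eef_pos: [0.5397, 0.1954, 0.0294]
eef_rot: [0.001, 0.998, 0.056, -0.005]
ft_force: [-12.8, -1.6, 1.9]
finger_gap: 0.0
grasp_force: 6.3
```

```bash
python3 -c "
from h import *
now()"
```

```text
24.9 tcp dock mm [-139.7  130.6] z 29.4 F dock [-12.9  -0.1] 1.9
scale mm [-59.8   1.2] yaw -0.013 0.0 4 bufL [-126.2  130. ] bufR [-129.4 -126. ] farL [  1.9 140.4] farR [  -1.6 -139.6]
```

Request:
jog_arm([
  {"gripper": 255,"dx": 0.001,"dy": 0,"dz": 0,"turn": 0},
  {"gripper": 255,"dx": 0.002,"dy": 0,"dz": 0,"turn": 0},
  {"gripper": 255,"dx": 0.003,"dy": 0,"dz": 0,"turn": 0},
  {"gripper": 255,"dx": 0.004,"dy": 0,"dz": 0,"turn": 0},
  {"gripper": 255,"dx": 0.004,"dy": 0,"dz": 0,"turn": 0},
  {"gripper": 255,"dx": 0.004,"dy": 0,"dz": 0,"turn": 0},
  {"gripper": 255,"dx": 0.004,"dy": 0,"dz": 0,"turn": 0},
  {"gripper": 255,"dx": 0.004,"dy": 0,"dz": 0,"turn": 0},
  {"gripper": 255,"dx": 0.004,"dy": 0,"dz": 0,"turn": 0},
  {"gripper": 255,"dx": 0.004,"dy": 0,"dz": 0,"turn": 0},
])

```text
time: 25.95
eef_pos: [0.5398, 0.1955, 0.0289]
eef_rot: [0.002, 0.998, 0.056, -0.007]
ft_force: [-16.3, -1.0, 3.2]
finger_gap: 0.0002
grasp_force: 8.1
```

```bash
python3 -c "
from h import *
now()"
```

```text
25.95 tcp dock mm [-139.6  130.7] z 28.9 F dock [-16.3   0.9] 3.2
scale mm [-59.7   1.6] yaw -0.008 -0.002 3 bufL [-126.7  130.2] bufR [-128.8 -125.8] farL [  1.4 141.1] farR [  -0.9 -138.9]
```

Request:
jog_arm([
  {"gripper": 255,"dx": -0.02,"dy": 0,"dz": 0,"turn": 0},
  {"gripper": 255,"dx": -0.06,"dy": 0,"dz": 0,"turn": 0},
  {"gripper": 255,"dx": -0.12,"dy": 0,"dz": 0,"turn": 0},
  {"gripper": 255,"dx": -0.18,"dy": 0,"dz": 0,"turn": 0},
  {"gripper": 255,"dx": -0.2,"dy": 0,"dz": -0.06,"turn": 0},
  {"gripper": 255,"dx": -0.2,"dy": 0,"dz": -0.14,"turn": 0},
  {"gripper": 255,"dx": -0.2,"dy": 0,"dz": -0.22,"turn": 0},
  {"gripper": 255,"dx": -0.2,"dy": 0,"dz": -0.26,"turn": 0},
  {"gripper": 255,"dx": -0.2,"dy": 0,"dz": -0.26,"turn": 0},
  {"gripper": 255,"dx": -0.2,"dy": 0,"dz": -0.26,"turn": 0},
])

```text
time: 27.0
eef_pos: [0.4492, 0.1851, 0.1616]
eef_rot: [0.0, 0.999, 0.055, 0.001]
ft_force: [-0.3, -1.0, -0.1]
finger_gap: -0.0001
grasp_force: 0.0
```

```bash
python3 -c "
from h import *
now();look('d')"
```

```text
27.0 tcp dock mm [-230.8  130.5] z 161.6 F dock [-0.4 -0.9] -0.1
scale mm [-59.9   1.6] yaw -0.005 0.001 4 bufL [-127.3  129.9] bufR [-128.5 -126.1] farL [  0.8 141.3] farR [  -0.5 -138.7]
crop origin 243 162
```

View pics/d.png

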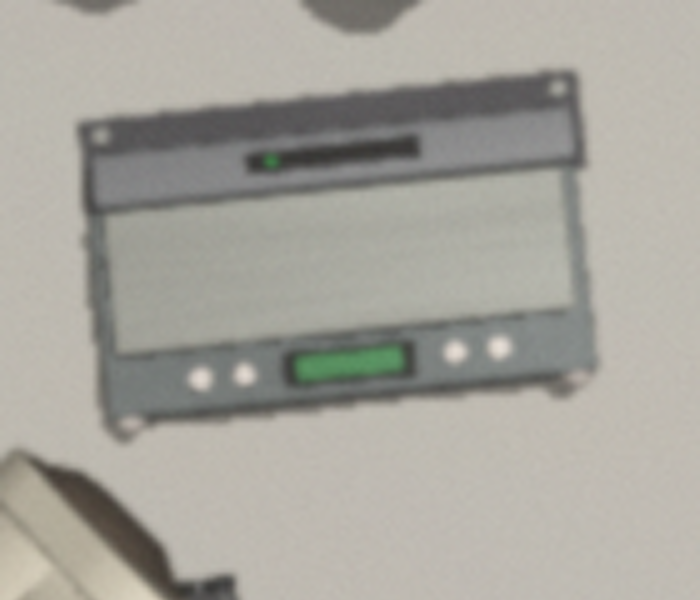

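The scale lies flush and centred against the rail from crop (92,208) to (580,165), with no gap at either end, and the gripper is clear.

```bash
python3 -c "
from station import bot
print(bot.hand_in())"
```

```text
the job is handed in; nothing more can be done
None
```

I walked the scale home with alternating corner pushes and handed the job in at about 27 s; by camera it sits flush on the rail, about 2 mm off centre and square within about 0.01 rad, the highest force I read was about 16 N (read at the end of each move), and no verdict was returned.

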